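Stand the toppled cell in the cell test stand and hold the contact down

TASK

The blue cell has been knocked over: stand it upright, button end up, on the floor of the cell test stand, right back in the V under the contact pin, and let go of it. Then push the stand's red palm knob down against its spring until the sprung contact pin, pressing on the cell's button, has gone about 6 mm of its 10 mm into its barrel (up to the dark ring round it; never to its stop), and finish the job while still holding the knob down there. Leave the two green cells standing where they are.

Things in the scene. Friction and masses are not known exactly. Their poses are not given: they have to be found in the camera images.
- cell: the blue battery cell to be tested, a rigid cylinder 32 mm in diameter and 70 mm long with a white band near its button end, about 145 g; it lies on its side at the start. Its origin is the centre of its flat foot, its own +z axis runs along it from the foot to the button end (the button is 14 mm wide and the last 2 mm of the length)
- test_stand: cell test stand, fixed to the worktop. Origin on the worktop under the seat's centre; -x is its open front (roughly towards the robot), z up. Grey base plate, its top 22 mm above the worktop, from 58 mm before the seat to 98 mm behind and 52 mm to either side. A column 70 mm behind the seat carries the head; beside it, 49 mm and more behind the seat, a read-out box (74 mm high) and two terminals
- seat (a point): centre of the seat, on top of the base plate, 22 mm above the worktop: here the centre of the cell's foot belongs, straight below the pin. Axes as the stand's. A black V locator 16 mm high stands behind it, its 90 degree mouth open to the front, arms ending 28 mm either side of the centre; a cell right back in the V has its axis at this point
- ram (a joint): how far the ram with the palm knob has been pushed down, m: 0 = up, where the return spring carries it, 0.076 = lowest. The knob pushes back with about 2.5 N at the top and 60 N/m more on the way down (6 N at 60 mm). With a cell on the seat the pin tip meets its button at 0.058
- pin (a joint): how far the sprung contact pin is pushed up into its barrel at the ram's lower end, m: 0 = fully out, 0.010 = at its stop; wanted about 0.006. Its spring adds 2.4 N at first touch and 1200 N/m on top (about 10 N at 0.006). Pin travel = ram travel - 0.058 with a cell on the seat
- palm_knob: red mushroom knob on top of the ram, 46 mm across, 19 mm high; its origin is the centre of its underside, z up, 280 mm above the worktop when the ram is up; it moves straight down
- knob_top (a point): centre of the knob's nearly flat top (42 mm across), 299 mm above the worktop when the ram is up; push here
- pin_tip: brass contact pin, 10 mm in diameter, its origin the centre of its lower end, 150 mm above the worktop when the ram is up; 14 mm of it stand out of the barrel, with a dark ring 6 mm below the barrel's mouth
- cell_b: one of two green cells of the same size (32 x 70 mm) that stand upright on the worktop; not to be disturbed. Origin at the centre of its foot
- cell_c: the other green standing cell, not to be disturbed. Origin at the centre of its foot
- head (a point): underside of the stand's grey head, on the ram's axis, 176 mm above the worktop. The head reaches 18 mm from this axis to the front and to each side, and back to the column. Its top is 205 mm above the worktop. Below it hang the ram's barrel (18 mm wide, lower end at 164 mm) and the pin (tip at 150 mm when the ram is up)
Mind the look-alikes: they are no part of the job. There is more than one size of the cell; the one meant has the size given above.

How it is judged:
By the outcome, as a careful person would: the job done as asked, in the order asked, and still so for the second after the job is handed in, while the arm keeps its last pose, push and grip.
It also fails if it takes over 64 s, if anything falls off the work surface, if the arm or the gripper's body presses on something with over 40 N, if the wrist force passes 120 N, or if a joint passes its speed limit or range.

ROBOT

A 6-joint arm with a two-finger parallel gripper is mounted at the origin on a cart in front of the work surface, level with it; the furniture and walls round the work are solid. World frame = base frame: x ahead of the robot, y to its left, z up, the work surface at z = 0. Lengths are in mm, angles in degrees, forces in N, time in s.
With the tool pointing down it reaches from about 350 to 850 mm from the base axis. Payload 8.1 kg.
Tool frame: the origin (TCP) lies at the very end of the fingers, on their centre line; the grasp point (between the pads) lies 19 mm behind it; z points along the fingers, y is the line along which they close (so a half turn about z gives the same grasp; the last joint's range is limited). The gripper opens to 85 mm and grips with 20 to 120 N. Pads are 22 mm wide; open, the fingers measure 114 mm over their backs; the gripper's body (76 mm by 85 mm) begins 54 mm behind the grasp point. The pads swing forward as they close: fully open they stand 13 mm farther back than shut.
Start: joints at [-71.986, 7.471, 85.268, -0, 87.261, -4.893], TCP at [233.56, -552.68, 231.292] pointing down, gripper open.
Joint ranges: [-169.43, 169.43], [-51.17, 129.36], [1.28, 143.12], [-76.62, 256.62], [0, 156.53], [-152.29, 152.29]. Speed limits (degrees/s): [136.94, 136.94, 159.86, 180, 180, 180].

INTERFACE

Orientations are given as [roll, pitch, yaw] about the fixed x, y, z axes, in that order (R = Rz(yaw) Ry(pitch) Rx(roll)).
In Python, from bench import status, viewer, job gives the robot as it stands.
- The arm moves only by the tool arm_command, never from a script. Its argument "targets" is a list that holds one entry, the list of rows, each a list of 7 numbers: the shift along the world's x, y, z in m, then the turn, a rotation vector about the world's x, y, z in rad, then the opening, from -1 (shut) to 1 (fully open). In form: [[[dx, dy, dz, rx, ry, rz, gripper], ...]]. A call has 1 to 10 rows; each row shifts and turns the commanded pose from where the row before left it; what a row does not reach is not made up. A row lasts 1/8 s, in which the tool goes at most 62.5 mm and 10.7 degrees, less where a joint would pass 70% of its speed; a pose out of reach is approached as far as the arm can. A call with a gripper value outside its range is refused whole. The fingers move at their own pace and stop on an object; "force" is the grip in N (left out, the last holds). Time passes only in rows, so rows that do not move let the fingers close. It gives the time, the measured TCP pose, the force, the opening and the grip force at its end, in the units of the state.
- status.sense(): the state, without advancing time (a new reading comes with each control period).
- viewer.snapshot(name): name is "side" or "top"; returns the picture (420x560x3 uint8, red, green, blue); there is no depth.
- viewer.camera_model(name): a dict with "vertical_fov" (degrees; the focal length in pixels is half the picture's height over the tangent of half this angle, whatever the lens; pixels are square), "cx", "cy" (the principal point, pixels), "xyz" and "attitude" of the camera in the world. Camera axes: x right, y down, z forward; pixel columns grow to the right and rows downward; lengths in mm; the calibration is good to about 2 mm. A picture is of the moment at which its call begins. camera_model takes no time and is no camera call.
- job.hand_in(): hands the job in; it is judged then, once.
The state is a dict: "time": time; "joint_pos": joint angles; "qd": joint speeds; "joint_efforts": joint torques, N m; "tool_pos": TCP position; "tcp_rot": TCP orientation; "ft_force": force on the tool from outside, world axes, zero at the start; "wrist_torque": the same for the moment, N m; "finger_gap": finger opening in mm; "grip_force": force on a finger pad.
Only numpy, scipy, OpenCV 4.12 (cv2) and the standard library are available. Lean on these libraries where they do the work, as an engineer would, in place of code of your own. Each camera call takes 0.05 s, during which the arm holds its last target. There are 200 camera calls.

## Working session

There is one attempt and no reset: what is moved stays moved. The work goes in short steps, Python scripts to look and compute and a tool call to move; the robot and the scene stay as the last step left them, time stands still between calls to the robot, and variables do not carry over. Pictures are saved under pics/ and viewed, at most 10 in all, crops included, and the job is handed in when it is done.

Besides the shell and the picture viewer there is one more tool, called after "Request:" as name([rows], argument=value, ...), one row to a line, values as JSON. arm_command: Moves the arm, as the interface text tells. Its arguments: {"type":"object","properties":{"targets":{"type":"array"},"force":{"type":"number"}},"required":["targets"]}

```bash
mkdir -p pics; python3 - <<'E'
from bench import status, viewer
import cv2
print(status.sense())
for n in ("side","top"):
    print(n, viewer.camera_model(n))
    cv2.imwrite(f"pics/{n}0.png", cv2.cvtColor(viewer.snapshot(n),cv2.COLOR_RGB2BGR))
E
```

```text
{'time': 0.0, 'joint_pos': array([-7.19845172e+01,  7.51504631e+00,  8.53272879e+01,  7.76703035e-04,
        8.72602038e+01, -4.89300907e+00]), 'qd': array([ 0.07560843,  0.08947991,  0.01876295,  0.05054199, -0.10145443,
       -0.01079236]), 'joint_efforts': array([ 1.77470189e-03, -5.69396138e+01, -5.00557137e+01,  1.39389249e-04,
        1.44031411e-02,  1.13818493e-05]), 'tool_pos': array([ 233.41923956, -552.16558303,  230.26414217]), 'tcp_rot': array([-1.79897902e+02, -9.51892856e-03,  2.29084456e+01]), 'ft_force': array([-0.93144819,  0.21794208, -0.31726084]), 'wrist_torque': array([ 0.01228437,  0.05124274, -0.031235  ]), 'grip_force': 0.0, 'finger_gap': 85.40983476995385}
side {'vertical_fov': 45.94067655545933, 'cx': 277.6902676559281, 'cy': 211.71082483496454, 'xyz': array([332.6482992 , 909.27977276, 915.92317068]), 'attitude': array([-1.27134498e+02, -5.68524228e-02, -1.70976825e+02])}
top {'vertical_fov': 53.725265035626315, 'cx': 283.2086272538597, 'cy': 219.41720343247465, 'xyz': array([ 340.41685779,  -56.24118735, 1440.00293244]), 'attitude': array([-172.63559813,    0.27925556,  -89.84554661])}
```

View pics/side0.png

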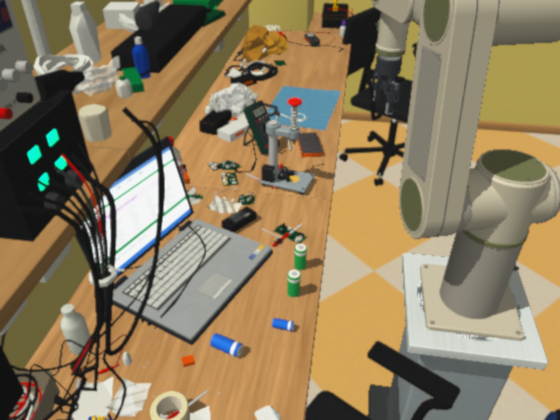

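View pics/top0.png

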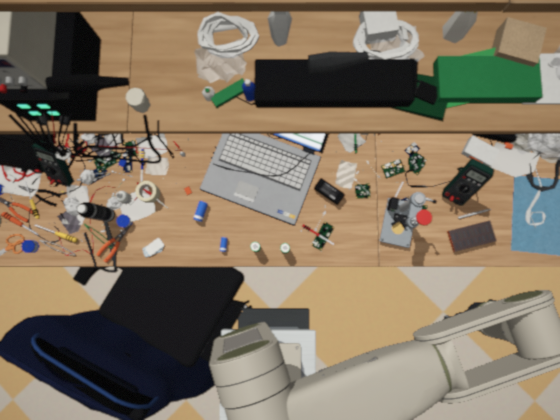

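The side view shows two blue cells lying down, at (226,345) and (283,324). The two green cells stand at (301,257) and (294,283), and the stand is near (288,170) with its red knob at (295,102). The top view has the blue cells at (201,210) and (223,244), the stand's base at (400,225) and the knob at (424,217). I'll measure both blue cells and make an enlarged crop.

```bash
cat > h.py <<'E'
import numpy as np, cv2
from scipy.spatial.transform import Rotation as R
from bench import viewer, status
M={n:viewer.camera_model(n) for n in("side","top")}
def ray(n,u,v):
    m=M[n]; f=210/np.tan(np.radians(m["vertical_fov"]/2))
    d=R.from_euler("xyz",m["attitude"],degrees=True).as_matrix()@np.array([(u-m["cx"])/f,(v-m["cy"])/f,1])
    return np.array(m["xyz"]),d/np.linalg.norm(d)
def onz(n,u,v,z):
    o,d=ray(n,u,v); return o+d*(z-o[2])/d[2]
def proj(n,p):
    m=M[n]; f=210/np.tan(np.radians(m["vertical_fov"]/2))
    c=R.from_euler("xyz",m["attitude"],degrees=True).as_matrix().T@(np.array(p,float)-m["xyz"])
    return np.array([m["cx"]+f*c[0]/c[2],m["cy"]+f*c[1]/c[2]])
def tri(a,b):
    (o1,d1),(o2,d2)=ray("side",*a),ray("top",*b)
    s=np.linalg.lstsq(np.c_[d1,-d2],o2-o1,rcond=None)[0]
    p,q=o1+s[0]*d1,o2+s[1]*d2
    return (p+q)/2,np.linalg.norm(p-q)
def blobs(im,lo,hi,box,amin=12):
    u0,v0,u1,v1=box
    h=cv2.cvtColor(im,cv2.COLOR_RGB2HSV); k=cv2.inRange(h,lo,hi)
    z=np.zeros_like(k); z[v0:v1,u0:u1]=k[v0:v1,u0:u1]
    out=[]
    for c in cv2.findContours(z,cv2.RETR_EXTERNAL,cv2.CHAIN_APPROX_NONE)[0]:
        mm=cv2.moments(c)
        if mm["m00"]>=amin: out.append((np.round([mm["m10"]/mm["m00"],mm["m01"]/mm["m00"]],1),mm["m00"],cv2.minAreaRect(c)))
    return out
BLUE=((105,120,60),(130,255,255)); GREEN=((55,80,40),(85,255,255)); RED=((0,150,100),(6,255,255))
E
python3 - <<'E'
from h import *
s=cv2.cvtColor(cv2.imread("pics/side0.png"),cv2.COLOR_BGR2RGB);t=cv2.cvtColor(cv2.imread("pics/top0.png"),cv2.COLOR_BGR2RGB)
for nm,im,c,b in (("side",s,BLUE,(190,300,310,370)),("top",t,BLUE,(180,190,240,260)),("side",s,GREEN,(280,235,315,305)),("top",t,GREEN,(240,235,300,265)),("side",s,RED,(280,90,310,120)),("top",t,RED,(410,205,440,235))):
    for x in blobs(im,*c,b): print(nm,c[0][0],x, onz(nm,*x[0],16).round(0))
r=lambda im,b,k:cv2.resize(im[b[1]:b[3],b[0]:b[2]],None,fx=k,fy=k,interpolation=cv2.INTER_CUBIC)
a=r(s,(190,230,320,370),4);b=r(t,(180,190,240,260),8)[:560]; 
c=np.zeros((560,800,3),np.uint8); c[:,:400]=a[:,100:500]; c[:,400:]=cv2.resize(b,(400,560))
c[:, :400]=cv2.resize(a,(400,560)); cv2.imwrite("pics/c1.png",c[...,::-1])
a=r(s,(240,85,330,205),5)[:600,:400];b=r(t,(375,180,445,260),7)[:560,:400]
c=np.zeros((600,800,3),np.uint8); c[:,:400]=r(s,(245,85,325,205),5); c[:560,400:]=r(t,(380,180,437,260),7)[:560,:400].copy() if 0 else np.pad(r(t,(380,180,437,260),7),((0,0),(0,1),(0,0)))
cv2.imwrite("pics/c2.png",c[...,::-1])
E
```

```text
side 105 (array([236.1, 349.6]), 20.0, ((236.35763549804688, 349.26641845703125), (3.246558904647827, 12.388185501098633), 19.983108520507812)) [530. 246.  16.]
side 105 (array([221.3, 342.6]), 241.0, ((221.06036376953125, 342.5259094238281), (21.271644592285156, 13.261951446533203), 23.198591232299805)) [566. 233.  16.]
side 105 (array([279.7, 323.5]), 102.0, ((279.59613037109375, 323.5192565917969), (14.31647777557373, 8.629110336303711), 11.309932708740234)) [446. 159.  16.]
top 105 (array([223.5, 242.1]), 33.0, ((223.46153259277344, 242.19232177734375), (4.9029035568237305, 8.825225830078125), 11.309932708740234)) [445. 156.  16.]
top 105 (array([201.1, 208.5]), 84.0, ((201.1500244140625, 208.55001831054688), (7.589465141296387, 12.965337753295898), 18.43494987487793)) [562. 237.  16.]
side 55 (array([293. , 288.9]), 117.5, ((293.0, 288.0), (10.0, 14.0), 0.0)) [430.  45.  16.]
side 55 (array([299.5, 261.9]), 107.0, ((300.0, 262.0), (14.0, 10.0), 90.0)) [426. -56.  16.]
side 55 (array([291.8, 236.7]), 13.0, ((292.4400329589844, 236.08001708984375), (4.400000095367432, 6.0), 36.869895935058594)) [ 461. -156.   16.]
side 0 (array([294.2, 101.5]), 61.0, ((294.23077392578125, 101.1538314819336), (10.53930377960205, 8.320503234863281), 33.6900634765625)) [  571. -1044.    16.]
top 0 (array([423.9, 217. ]), 161.5, ((423.7500305175781, 217.25), (14.142135620117188, 14.849241256713867), 45.0)) [ 534. -536.   16.]
```

View pics/c1.png

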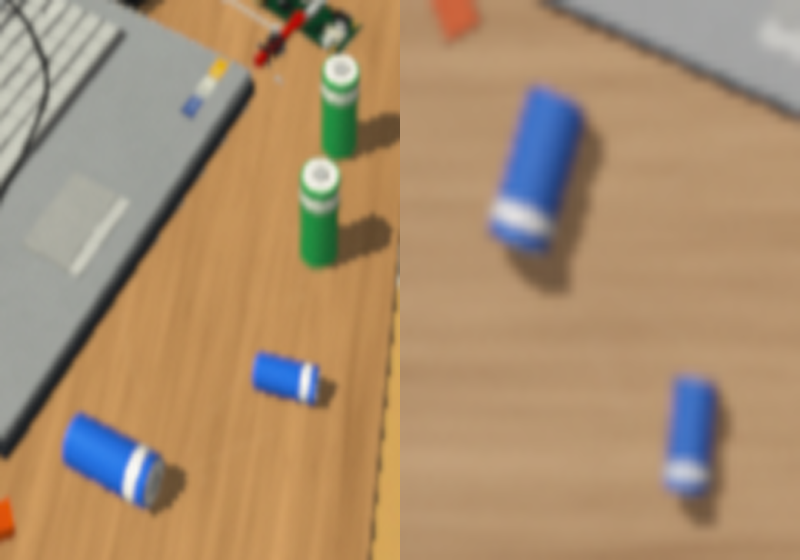

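View pics/c2.png

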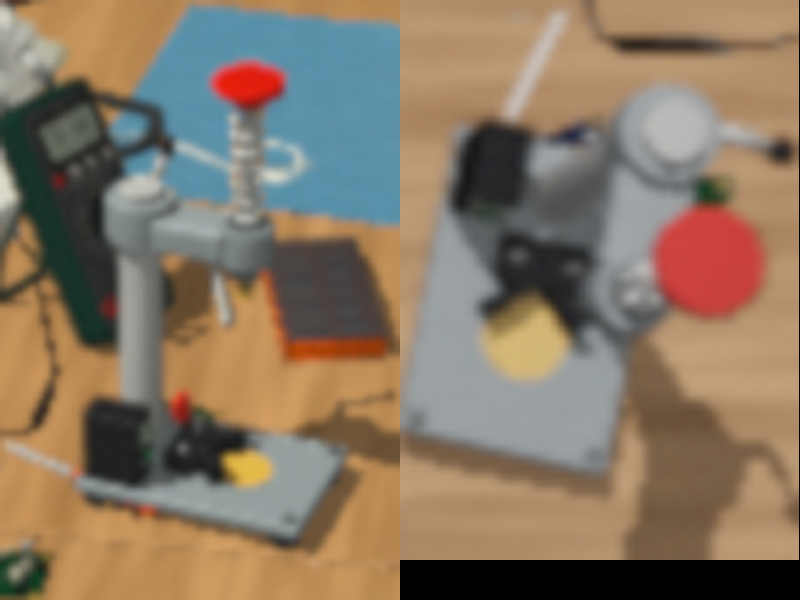

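The left crop shows the larger blue cell, about 20 px long from above (~70 mm), with its banded button end towards the robot. The smaller one is about 15 px (~50 mm), so it's the look-alike. The right crop shows the stand with its open front towards the robot: front base corners at about (380.7,242.1) and (410,247.1), knob at (424,217). Next I'll compute the poses.

```bash
python3 - <<'E'
from h import *
s=cv2.cvtColor(cv2.imread("pics/side0.png"),cv2.COLOR_BGR2RGB);t=cv2.cvtColor(cv2.imread("pics/top0.png"),cv2.COLOR_BGR2RGB)
print("knob",tri((294.2,101.5),(423.9,217.0)), onz("top",423.9,217,295), onz("side",294.2,101.5,295))
def two(im,nm,box,body):
    # blue + white band outline of the cell -> long axis
    h=cv2.cvtColor(im,cv2.COLOR_RGB2HSV); u0,v0,u1,v1=box
    k=cv2.inRange(h,(100,90,60),(135,255,255))|cv2.inRange(h,(0,0,170),(179,70,255))
    z=np.zeros_like(k); z[v0:v1,u0:u1]=k[v0:v1,u0:u1]; z=cv2.morphologyEx(z,cv2.MORPH_CLOSE,np.ones((3,3)))
    c=max(cv2.findContours(z,0,1)[0],key=cv2.contourArea); r=cv2.minAreaRect(c); b=cv2.boxPoints(r)
    e=sorted([(b[i]+b[(i+1)%4])/2 for i in range(4)],key=lambda p:np.linalg.norm(p-r[0]))[2:]
    P=[onz(nm,*p,16) for p in e]; d=P[1]-P[0]
    print(nm,r,[p.round(0) for p in P],"len",np.linalg.norm(d).round(1),"head",np.degrees(np.arctan2(d[1],d[0])).round(1),"mid",((P[0]+P[1])/2).round(1))
two(t,"top",(185,195,215,228),0);two(s,"side",(200,325,250,362),0)
two(t,"top",(214,234,234,256),0);two(s,"side",(265,312,300,336),0)
Y=((15,110,140),(30,255,255))
for nm,im,b in(("side",s,(280,165,305,190)),("top",t,(385,215,410,240))):
    for x in blobs(im,*Y,b): print("disc",nm,x,onz(nm,*x[0],22).round(1))
# base plate outline in top view
for uv in ((380.7,242.1),(410,247.1),(388.5,198.3)): print("base corner",onz("top",*uv,22).round(1))
for g in((293,288.9),(299.5,261.9)): print("green",onz("side",*g,30).round(0))
for x in blobs(t,(0,0,190),(179,60,255),(245,235,295,260)): print(x[0],onz("top",*x[0],70).round(0))
E
```

```text
knob (array([ 496.79765985, -442.27218956,  293.16155557]), np.float64(1.130151915390847)) [ 495.97915258 -441.67146628  295.        ] [ 496.88819634 -438.37918321  295.        ]
top ((199.5500030517578, 210.35000610351562), (9.486831665039062, 19.28989028930664), 18.434947967529297) [array([588., 232.,  16.]), array([524., 252.,  16.])] len 67.2 head 163.2 mid [555.7 242.1  16. ]
side ((223.8877716064453, 344.0902404785156), (30.273910522460938, 14.865330696105957), 20.2248592376709) [array([595., 227.,  16.]), array([526., 245.,  16.])] len 71.5 head 165.6 mid [560.2 235.9  16. ]
top ((222.92398071289062, 243.16798400878906), (6.350433826446533, 14.48972225189209), 10.304845809936523) [array([466., 154.,  16.]), array([417., 162.,  16.])] len 49.7 head 170.9 mid [441.7 158.4  16. ]
side ((281.7115173339844, 323.4423522949219), (21.57277488708496, 9.60969066619873), 11.309932708740234) [array([467., 155.,  16.]), array([417., 160.,  16.])] len 50.5 head 174.7 mid [441.8 157.7  16. ]
disc side (array([294. , 178.2]), 36.0, ((294.0, 178.0), (6.0, 8.0), 90.0)) [ 492.6 -445.2   22. ]
disc side (array([296.3, 167.2]), 74.0, ((294.0, 167.5), (5.0, 20.0), 90.0)) [ 493.8 -513.7   22. ]
disc top (array([397.9, 227.8]), 52.0, ((397.7500305175781, 227.75), (7.77817440032959, 8.485280990600586), 45.0)) [ 495.4 -442.9   22. ]
base corner [ 446.1 -382.5   22. ]
base corner [ 429.3 -482.    22. ]
base corner [ 598.2 -413.7   22. ]
green [429.  58.  30.]
green [425. -41.  30.]
[284.5 247.2] [425. -54.  70.]
[254.7 246. ] [429.  45.  70.]
```

Request:
arm_command([
  [[0.02,0.03,0.01,0,0,0,0.5],[0.02,0.04,0.01,0,0,0,0.5],[0.02,0.04,0.01,0,0,0,0.5],[0.02,0.04,0.01,0,0,0,0.5],[0.02,0.04,0.01,0,0,0,0.5],[0.02,0.04,0,0,0,0,0.5],[0.02,0.04,0,0,0,0,0.5],[0.02,0.04,0,0,0,0,0.5],[0,0.04,0,0,0,0,0.5],[0,0,0,0,0,0,0.5]],
])

```text
time: 1.35
tool_pos: [393.7, -200.4, 281.1]
tcp_rot: [-180.0, -0.0, 23.1]
ft_force: [-0.8, -0.9, 0.4]
finger_gap: 64.4
grip_force: 0.0
```

```bash
cat >> h.py <<'E'
def log():
    s=status.sense(); open("log.txt","a").write(" ".join(map(str,[*s["joint_pos"],*s["tool_pos"],*s["tcp_rot"]]))+"\n")
    print("t",round(s["time"],2),"q",s["joint_pos"].round(1),"p",s["tool_pos"].round(1),"r",s["tcp_rot"].round(1),"F",s["ft_force"].round(1),"gap",round(s["finger_gap"],1),"grip",round(s["grip_force"],1)); return s
def Rq(q): return R.from_euler("ZYZYZ",[q[0],q[1]+q[2],q[3],q[4],q[5]+90],degrees=True)
E
python3 - <<'E'
from h import *
open("log.txt","w").write("-71.986 7.471 85.268 0 87.261 -4.893 233.56 -552.68 231.292 180 0 22.907\n")
s=log(); print(Rq(s["joint_pos"]).as_euler("xyz",degrees=True))
# final wrist solutions: tool heading f, tilt th down, tool x up (B) / down (A)
for B in (1,-1):
  for f in (-40,-10,20):
    for th in (10,30):
      for j1 in (-45,-60):
        for j23 in (110,130):
          c,t=np.cos,np.radians(th); F=np.radians(f)
          d=np.array([c(t)*c(F),c(t)*np.sin(F),-np.sin(t)]); x=np.array([np.sin(t)*c(F),np.sin(t)*np.sin(F),c(t)])*B
          T=np.c_[x,np.cross(d,x),d]
          w=R.from_euler("ZY",[j1,j23],degrees=True).inv()*R.from_matrix(T)
          a=w.as_euler("ZYZ",degrees=True)
          j4,j5,j6=a[0],a[1],(a[2]-90+180)%360-180
          print("B" if B>0 else "A",f,th,j1,j23,"->",np.round([j4%360-(360 if j4%360>257 else 0),j5,j6],0))
E
```

```text
t 1.35 q [-33.7 -18.5 104.5   0.   94.1  33.2] p [ 393.7 -200.4  281.1] r [-180.    -0.    23.1] F [-0.8 -0.9  0.4] gap 64.4 grip 0.0Traceback (most recent call last):
  File "<stdin>", line 3, in <module>
  File "h.py", line 33, in Rq
    def Rq(q): return R.from_euler("ZYZYZ",[q[0],q[1]+q[2],q[3],q[4],q[5]+90],degrees=True)
                      ~~~~~~~~~~~~^^^^^^^^^^^^^^^^^^^^^^^^^^^^^^^^^^^^^^^^^^^^^^^^^^^^^^^^^
  File "scipy/spatial/transform/_rotation.pyx", line 1413, in scipy.spatial.transform._rotation.Rotation.from_euler
ValueError: Expected axis specification to be a non-empty string of upto 3 characters, got ZYZYZ
```

```bash
sed -i '/^def Rq/d' h.py; cat >> h.py <<'E'
def Rq(q): return R.from_euler("ZY",[q[0],q[1]+q[2]],degrees=True)*R.from_euler("ZYZ",[q[3],q[4],q[5]+90],degrees=True)
def toolR(f,th,B):
    t,F=np.radians(th),np.radians(f); c,s=np.cos,np.sin
    d=np.array([c(t)*c(F),c(t)*s(F),-s(t)]); x=np.array([s(t)*c(F),s(t)*s(F),c(t)])*B
    return R.from_matrix(np.c_[x,np.cross(d,x),d])
E
python3 - <<'E'
from h import *
print(Rq(status.sense()["joint_pos"]).as_euler("xyz",degrees=True))
for B in (1,-1):
  for f in (-40,-10,20):
    for th in (10,30):
      for j1 in (-45,-60):
        for j23 in (110,130):
          a=(R.from_euler("ZY",[j1,j23],degrees=True).inv()*toolR(f,th,B)).as_euler("ZYZ",degrees=True)
          j4,j6=a[0]%360,(a[2]+90)%360-180
          print("AB"[B>0],f,th,j1,j23,"->",np.round([j4-(360 if j4>257 else 0),a[1],j6],0))
E
```

```text
[-1.79964052e+02 -9.92163564e-03  2.30990542e+01]
B -40 10 -45 110 -> [154.  11. -65.]
B -40 10 -45 130 -> [170.  30. -82.]
B -40 10 -60 110 -> [114.  22. -30.]
B -40 10 -60 130 -> [144.  35. -63.]
B -40 30 -45 110 -> [23. 11. 65.]
B -40 30 -45 130 -> [156.  11. -69.]
B -40 30 -60 110 -> [57. 21. 24.]
B -40 30 -60 130 -> [115.  19. -37.]
B -10 10 -45 110 -> [101.  35. -21.]
B -10 10 -45 130 -> [124.  43. -50.]
B -10 10 -60 110 -> [ 94.  49. -18.]
B -10 10 -60 130 -> [110.  53. -43.]
B -10 30 -45 110 -> [65. 33.  9.]
B -10 30 -45 130 -> [ 98.  30. -29.]
B -10 30 -60 110 -> [67. 46.  0.]
B -10 30 -60 130 -> [ 88.  42. -28.]
B 20 10 -45 110 -> [ 89.  63. -17.]
B 20 10 -45 130 -> [ 99.  65. -40.]
B 20 10 -60 110 -> [ 84.  77. -18.]
B 20 10 -60 130 -> [ 89.  76. -39.]
B 20 30 -45 110 -> [66. 59. -7.]
B 20 30 -45 130 -> [ 79.  53. -30.]
B 20 30 -60 110 -> [ 64.  72. -13.]
B 20 30 -60 130 -> [ 71.  64. -33.]
A -40 10 -45 110 -> [154.  11. 115.]
A -40 10 -45 130 -> [170.  30.  98.]
A -40 10 -60 110 -> [114.  22. 150.]
A -40 10 -60 130 -> [144.  35. 117.]
A -40 30 -45 110 -> [  23.   11. -115.]
A -40 30 -45 130 -> [156.  11. 111.]
A -40 30 -60 110 -> [  57.   21. -156.]
A -40 30 -60 130 -> [115.  19. 143.]
A -10 10 -45 110 -> [101.  35. 159.]
A -10 10 -45 130 -> [124.  43. 130.]
A -10 10 -60 110 -> [ 94.  49. 162.]
A -10 10 -60 130 -> [110.  53. 137.]
A -10 30 -45 110 -> [  65.   33. -171.]
A -10 30 -45 130 -> [ 98.  30. 151.]
A -10 30 -60 110 -> [  67.   46. -180.]
A -10 30 -60 130 -> [ 88.  42. 152.]
A 20 10 -45 110 -> [ 89.  63. 163.]
A 20 10 -45 130 -> [ 99.  65. 140.]
A 20 10 -60 110 -> [ 84.  77. 162.]
A 20 10 -60 130 -> [ 89.  76. 141.]
A 20 30 -45 110 -> [ 66.  59. 173.]
A 20 30 -45 130 -> [ 79.  53. 150.]
A 20 30 -60 110 -> [ 64.  72. 167.]
A 20 30 -60 130 -> [ 71.  64. 147.]
```

```bash
python3 - <<'E'
from h import *
s=log(); a=np.radians(164); th=np.radians(15)
A=np.array([np.cos(a),np.sin(a),0]); dn=np.array([0,0,-1.])
d=np.cos(th)*dn-np.sin(th)*A; x=np.sin(th)*dn+np.cos(th)*A
Rp=R.from_matrix(np.c_[x,np.cross(d,x),d]); np.save("Rp.npy",Rp.as_matrix())
print(Rp.as_euler("xyz",degrees=True))
c=R.from_euler("xyz",s["tcp_rot"],degrees=True)
r1=R.from_rotvec([0,0,np.radians(164-23.1)]); print("yaw",r1.as_rotvec()/15,"tilt",(Rp*(r1*c).inv()).as_rotvec())
E
```

```text
t 1.35 q [-33.7 -18.5 104.5   0.   94.1  33.2] p [ 393.7 -200.4  281.1] r [-180.    -0.    23.1] F [-0.8 -0.9  0.4] gap 64.4 grip 0.0
[-180.   15.  164.]
yaw [0.         0.         0.16394459] tilt [-7.16118389e-02 -2.51995531e-01  9.84870376e-05]
```

Request:
arm_command([
  [[0.01,0.03,0,0,0,0.164,0.5],[0.01,0.03,0,0,0,0.164,0.5],[0.01,0.03,0,0,0,0.164,0.5],[0.01,0.03,0,0,0,0.164,0.5],[0.01,0.03,0,0,0,0.164,0.5],[0.01,0.03,0,0,0,0.164,0.5],[0.01,0.03,0,0,0,0.164,0.5],[0.01,0.03,0,0,0,0.164,0.5],[0.01,0.03,0,0,0,0.164,0.5],[0.01,0.03,0,0,0,0.164,0.5]],
])

```text
time: 2.6
tool_pos: [494.1, 97.6, 280.9]
tcp_rot: [-180.0, 0.0, 117.1]
ft_force: [0.2, -0.7, 0.5]
finger_gap: 63.9
grip_force: 0.0
```

Request:
arm_command([
  [[0.01,0.03,-0.01,0,0,0.164,0.5],[0.01,0.03,-0.02,0,0,0.164,0.5],[0.01,0.03,-0.03,0,0,0.164,0.5],[0.01,0.03,-0.03,0,0,0.164,0.5],[0.016,0.022,-0.03,0,0,0.164,0.5],[0,0,-0.03,-0.036,-0.126,0,0.5],[0,0,-0.03,-0.036,-0.126,0,0.5],[0,0,0,0,0,0,0.5]],
])

```text
time: 3.6
tool_pos: [544.0, 237.5, 95.2]
tcp_rot: [-179.6, 14.5, 164.1]
ft_force: [0.1, 0.0, -0.4]
finger_gap: 64.2
grip_force: 0.0
```

```bash
python3 - <<'E'
from h import *
s=log(); Rp=R.from_matrix(np.load("Rp.npy")); print((Rp*R.from_euler("xyz",s["tcp_rot"],degrees=True).inv()).as_rotvec().round(4))
ims={n:viewer.snapshot(n) for n in("side","top")}
c=np.zeros((480,800,3),np.uint8)
c[:,:400]=cv2.resize(ims["side"][290:386,190:270],(400,480),interpolation=cv2.INTER_CUBIC)
c[:,400:]=cv2.resize(ims["top"][170:242,170:230],(400,480),interpolation=cv2.INTER_CUBIC)
for n,o,k,ox in(("side",(190,290),5,0),("top",(170,170),6.667,400)):
    for P in((546.4,243,16),(590,231,16),(523,250,16)):
        u=((proj(n,P)-o)*k); cv2.circle(c,(int(u[0])+ox,int(u[1])),3,(255,0,255),-1)
cv2.imwrite("pics/c3.png",c[...,::-1])
E
```

```text
t 3.6 q [ 24.6   3.5 105.5 -11.1  60.6 -44.9] p [544.  237.5  95.2] r [-179.6   14.5  164.1] F [ 0.1  0.  -0.4] gap 64.2 grip 0.0
[ 0.0041 -0.0102  0.0006]
```

View pics/c3.png

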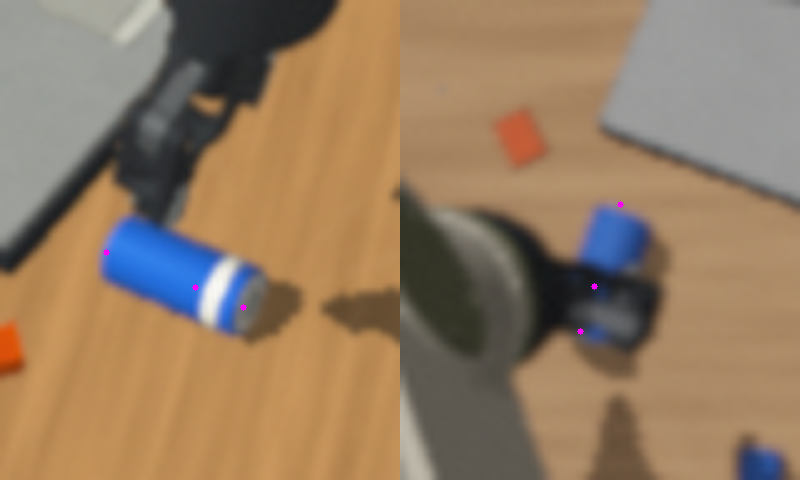

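The side crop shows the cell under the fingers. My predicted axis dots sit about 1–1.5 px towards +y of the real axis, so I'll take mid y ≈ 237. I'll descend partway and check the residual.

Request:
arm_command([
  [[0.003,0,-0.02,0.004,-0.01,0,0.5],[0.002,0,-0.02,0,0,0,0.5],[0,0,-0.01,0,0,0,0.5],[0,0,0,0,0,0,0.5],[0,0,0,0,0,0,0.5]],
])

```text
time: 4.32
tool_pos: [555.8, 239.6, 52.9]
tcp_rot: [179.5, 15.6, 163.7]
ft_force: [-0.2, -0.1, -0.6]
finger_gap: 64.0
grip_force: 0.0
```

```bash
python3 -c "
from h import *
log()"
```

```text
t 4.33 q [ 24.3   7.3 106.5 -11.9  54.5 -43.6] p [555.8 239.6  52.9] r [179.5  15.6 163.7] F [-0.2 -0.1 -0.6] gap 64.0 grip 0.0
```

Request:
arm_command([
  [[-0.003,-0.001,-0.015,-0.004,0.01,0,0.5],[-0.003,0,-0.015,0,0,0,0.5],[0,0,-0.01,0,0,0,0.5],[0,0,-0.007,0,0,0,0.5],[0,0,0,0,0,0,0.5],[0,0,0,0,0,0,0.5]],
])

```text
time: 5.08
tool_pos: [548.9, 238.5, 4.7]
tcp_rot: [179.9, 15.0, 163.8]
ft_force: [-1.0, -0.7, -0.0]
finger_gap: 63.9
grip_force: 0.0
```

```bash
python3 -c "
from h import *
log()"
```

```text
t 5.08 q [ 24.4  11.3 107.8 -12.7  50.  -42.2] p [548.9 238.5   4.7] r [179.9  15.  163.8] F [-1.  -0.7 -0. ] gap 63.9 grip 0.0
```

Request:
arm_command([
  [[0,0,0,0,0,0,-1],[0,0,0,0,0,0,-1],[0,0,0,0,0,0,-1],[0,0,0,0,0,0,-1],[0,0,0,0,0,0,-1],[0,0,0,0,0,0,-1],[0,0,0,0,0,0,-1],[0,0,0,0,0,0,-1]],
], force=60)

```text
time: 6.08
tool_pos: [549.2, 238.6, 5.1]
tcp_rot: [179.9, 15.1, 163.8]
ft_force: [-1.4, -0.6, 5.1]
finger_gap: 30.1
grip_force: 59.2
```

Request:
arm_command([
  [[0,0,0.005,0,0,0,-1],[0,0,0.01,0,0,0,-1],[0,0,0.02,0,0,0,-1],[0,0,0.03,0,0,0,-1],[0,0,0.03,0,0,0,-1],[0,0,0.03,0,0,0,-1],[0,0,0,0,0,0,-1],[0,0,0,0,0,0,-1]],
])

```text
time: 7.08
tool_pos: [548.0, 238.1, 128.4]
tcp_rot: [180.0, 15.0, 163.9]
ft_force: [-0.1, 0.6, -1.6]
finger_gap: 30.0
grip_force: 59.4
```

```bash
python3 - <<'E'
from h import *
from scipy.optimize import least_squares
s=log()
D=np.loadtxt("log.txt")
def fk(v,q):
    a1,d1,L1,L2,e,T=v; q1,q2,q3=np.radians(q[:3]); 
    w=np.array([a1+L1*np.sin(q2)+L2*np.sin(q2+q3)+e*np.cos(q2+q3),0,d1+L1*np.cos(q2)+L2*np.cos(q2+q3)-e*np.sin(q2+q3)])
    return R.from_euler("z",q1).apply(w)+Rq(q).as_matrix()[:,2]*T
f=lambda v:np.concatenate([(fk(v,r[:6])-r[6:9]) for r in D]+[[(v[0])*.005,v[4]*.005]])
o=least_squares(f,[0,300,450,450,0,250]); print(o.x.round(1),np.sqrt(np.mean(o.fun**2)).round(2)); np.save("kin.npy",o.x)
E
```

```text
t 7.08 q [ 24.4   1.3 104.1 -10.8  63.5 -45.5] p [548.  238.1 128.4] r [180.   15.  163.9] F [-0.1  0.6 -1.6] gap 30.0 grip 59.4
[ 51.9 -75.9 327.5 501.9 -86.3  76. ] 19.15
```

```bash
python3 - <<'E'
from h import *
from scipy.optimize import least_squares
D=np.loadtxt("log.txt")
for r in D: print((Rq(r[:6])*R.from_euler("xyz",r[9:],degrees=True).inv()).magnitude()*57.3, np.round([np.hypot(r[6],r[7]),r[8],np.degrees(np.arctan2(r[7],r[6]))-r[0]],1))
def fk(v,q):
    a1,d1,L1,L2,e,T=v; q1,q2,q3=np.radians(q[:3]); 
    w=np.array([a1+L1*np.sin(q2)+L2*np.sin(q2+q3)+e*np.cos(q2+q3),0,d1+L1*np.cos(q2)+L2*np.cos(q2+q3)-e*np.sin(q2+q3)])
    return R.from_euler("z",q1).apply(w)+Rq(q).as_matrix()[:,2]*T
f=lambda v:np.concatenate([(fk(v,r[:6])-r[6:9]) for r in D])
for d in (0,200,400):
  o=least_squares(f,[50,d,450,450,30,250],x_scale=100,max_nfev=5000); print(o.x.round(1),o.fun.reshape(-1,3).round(1).tolist() if d==0 else o.cost)
E
```

```text
2.873160654535889e-14 [600.  231.3   4.9]
2.1981477683338122e-14 [441.8 281.1   6.7]
2.1981477683338122e-14 [441.8 281.1   6.7]
5.0048516043167435e-14 [593.6  95.2  -1. ]
3.126344337093277e-14 [605.3  52.9  -0.9]
2.766401515931108e-14 [598.5   4.7  -1. ]
2.469316315216027e-14 [597.5 128.4  -1. ]
[ 51.9 -75.9 327.5 501.9 -86.3  76. ] [[-48.0, -17.9, 3.8], [-25.6, -44.6, -0.8], [-25.6, -44.6, -0.8], [-3.3, -4.5, 0.7], [-0.2, -3.1, -1.0], [13.4, 3.1, -1.6], [-13.5, -9.2, -0.3]]
[ 51.9 -75.9 327.5 501.9 -86.3  76. ] 4218.942347200096
[ 51.9 -75.9 327.5 501.9 -86.3  76. ] 4218.942347200063
```

```bash
cat >> h.py <<'E'
from scipy.optimize import least_squares
def fk(v,q):
    a1,d1,L1,L2,e,T,h=v; q1,q2,q3=np.radians(q[:3])
    w=np.array([a1+L1*np.sin(q2)+L2*np.sin(q2+q3)+e*np.cos(q2+q3),h,d1+L1*np.cos(q2)+L2*np.cos(q2+q3)-e*np.sin(q2+q3)])
    return R.from_euler("z",q1).apply(w)+Rq(q).as_matrix()[:,2]*T
def fit():
    D=np.loadtxt("log.txt")
    f=lambda v:np.concatenate([(fk(v,r[:6])-r[6:9]) for r in D]+[[.01*v[0],.01*v[4]]])
    o=least_squares(f,[0,300,450,450,0,250,50],x_scale=100,max_nfev=5000); return o.x,np.sqrt(np.mean(o.fun**2))
def ik(v,p,Rt,q0):
    f=lambda q:np.r_[(fk(v,q)-p)/10,(Rq(q)*Rt.inv()).as_rotvec()*20]
    o=least_squares(f,q0,x_scale=10); return o.x,np.linalg.norm(o.fun)
E
python3 - <<'E'
from h import *
v,e=fit(); print(v.round(1),e.round(2))
q0=[-60,20,105,75,55,-20]
seat=np.array([496,-442,0.])
for f in (-10,10,30):
  for th in (15,):
    Rt=toolR(f,th,1); d=Rt.as_matrix()[:,2]
    for z in (68,100): print(f,th,z,*[x.round(1) for x in ik(v,seat+[0,0,z]+12*d,Rt,q0)])
    print(" pre",ik(v,seat+[0,0,110]+12*d-100*np.array([np.cos(np.radians(f)),np.sin(np.radians(f)),0]),Rt,q0)[0].round(1))
E
```

```text
[  0.  318.  369.  553.4  61.5 364.7  51.2] 0.13
-10 15 68 [-74.3  24.8 121.4 103.1  63.4 -55.8] 0.0
-10 15 100 [-74.3  19.2 123.  101.2  62.6 -51.5] 0.0
 pre [-88.3  12.5 130.1  89.9  71.1 -51. ]
10 15 68 [-77.8  35.  104.6  81.7  77.2 -48.4] 0.0
10 15 100 [-77.8  30.6 105.9  81.1  77.7 -45.3] 0.0
 pre [-88.8  28.9 106.9  73.3  85.3 -46.3]
30 15 68 [-76.4  46.6  84.8  68.   91.9 -44. ] 0.0
30 15 100 [-76.4  43.   86.1  68.1  92.8 -41.8] 0.0
 pre [-84.6  45.   81.3  63.1  99.8 -42. ]
```

```bash
python3 - <<'E'
from h import *
v,_=fit(); s=status.sense(); q=s["joint_pos"]
Rt=toolR(0,15,1); d=Rt.as_matrix()[:,2]; C=np.array([496,-442,0.])
qp,e=ik(v,C+[-100,0,125]+12*d,Rt,[-80,20,115,90,65,-50]); print("pre",qp.round(1),e)
qm=(q+qp)/2; qm[1]-=12; qm[2]+=0
a=np.array([q,(q+qm)/2-[0,8,0,0,0,0],qm,(qm+qp)/2-[0,6,0,0,0,0],qp])
from scipy.interpolate import PchipInterpolator
N=24; I=PchipInterpolator([0,.25,.5,.75,1],a); t=np.linspace(0,1,N+1)
P=[fk(v,I(x)) for x in t]; RR=[Rq(I(x)) for x in t]
for i in range(N):
    dp=(P[i+1]-P[i])/1000; r=(RR[i+1]*RR[i].inv()).as_rotvec()
    b=P[i+1]; dd=RR[i+1].as_matrix()[:,2]; xx=RR[i+1].as_matrix()[:,0]
    print(dp.round(3).tolist(),r.round(3).tolist(),b.round(0),np.round(np.degrees(np.linalg.norm(r)),1), "wrist",(b-365*dd).round(0)[[0,1,2]])
E
```

```text
pre [-89.5  18.5 119.4  80.2  78.6 -46.8] 1.0517622688484885e-13
[0.009, -0.027, 0.018] [0.069, -0.0, -0.1] [557. 211. 147.] 6.9 wrist [468. 222. 500.]
[0.007, -0.027, 0.015] [0.067, 0.001, -0.097] [563. 184. 161.] 6.8 wrist [475. 180. 516.]
[0.005, -0.027, 0.011] [0.066, 0.003, -0.095] [568. 158. 173.] 6.6 wrist [480. 138. 527.]
[0.003, -0.026, 0.008] [0.065, 0.006, -0.093] [571. 132. 181.] 6.5 wrist [483.  98. 533.]
[0.002, -0.026, 0.003] [0.065, 0.01, -0.091] [573. 106. 184.] 6.4 wrist [484.  57. 535.]
[0.0, -0.025, -0.001] [0.066, 0.014, -0.091] [573.  81. 183.] 6.5 wrist [484.  17. 531.]
[-0.001, -0.025, -0.006] [0.068, 0.02, -0.091] [572.  56. 177.] 6.6 wrist [483. -23. 522.]
[-0.003, -0.024, -0.009] [0.071, 0.024, -0.092] [570.  32. 168.] 6.8 wrist [481. -63. 509.]
[-0.003, -0.023, -0.011] [0.075, 0.023, -0.093] [566.   9. 157.] 7.0 wrist [ 476. -103.  492.]
[-0.004, -0.023, -0.01] [0.077, 0.019, -0.095] [563. -14. 147.] 7.1 wrist [ 468. -143.  475.]
[-0.003, -0.023, -0.008] [0.077, 0.012, -0.096] [560. -37. 139.] 7.1 wrist [ 455. -182.  458.]
[-0.002, -0.024, -0.003] [0.075, 
[... 530 characters left out ...]
 -369.  388.]
[-0.009, -0.034, 0.005] [0.062, -0.036, -0.104] [ 533. -244.  163.] 7.2 wrist [ 275. -391.  375.]
[-0.012, -0.035, 0.002] [0.065, -0.037, -0.106] [ 521. -278.  164.] 7.4 wrist [ 241. -410.  357.]
[-0.015, -0.034, -0.002] [0.071, -0.038, -0.108] [ 506. -313.  162.] 7.7 wrist [ 205. -426.  335.]
[-0.019, -0.034, -0.006] [0.076, -0.04, -0.111] [ 487. -346.  156.] 8.0 wrist [ 168. -438.  309.]
[-0.023, -0.033, -0.009] [0.078, -0.043, -0.115] [ 464. -380.  147.] 8.3 wrist [ 130. -445.  280.]
[-0.026, -0.032, -0.011] [0.079, -0.046, -0.119] [ 438. -412.  135.] 8.6 wrist [  92. -446.  249.]
[-0.03, -0.03, -0.013] [0.078, -0.05, -0.122] [ 408. -442.  122.] 8.8 wrist [  55. -442.  216.]
```

Request:
arm_command([
  [[0,-0.027,0.012,0.069,0,-0.1,-1],[0,-0.027,0.012,0.067,0.001,-0.097,-1],[0,-0.027,0.012,0.066,0.003,-0.095,-1],[0,-0.027,0.012,0.065,0.006,-0.093,-1],[0,-0.027,0.012,0.065,0.01,-0.091,-1],[0,-0.027,0.012,0.066,0.014,-0.091,-1],[0,-0.027,0.012,0.068,0.02,-0.091,-1],[0,-0.027,0.012,0.071,0.024,-0.092,-1]],
])

```text
time: 8.07
tool_pos: [547.5, 21.6, 223.6]
tcp_rot: [160.4, -7.4, 117.7]
ft_force: [1.4, -0.7, -1.8]
finger_gap: 29.8
grip_force: 59.6
```

Request:
arm_command([
  [[-0.003,-0.026,0,0.075,0.023,-0.093,-1],[-0.003,-0.026,0,0.077,0.019,-0.095,-1],[-0.003,-0.026,0,0.077,0.012,-0.096,-1],[-0.003,-0.026,0,0.075,0.001,-0.098,-1],[-0.003,-0.026,0,0.071,-0.01,-0.099,-1],[-0.003,-0.026,0,0.068,-0.018,-0.1,-1],[-0.003,-0.026,0,0.065,-0.025,-0.101,-1],[-0.003,-0.026,0,0.063,-0.03,-0.102,-1],[0,0,0,0,0,0,-1]],
])

```text
time: 9.2
tool_pos: [522.9, -186.5, 222.3]
tcp_rot: [153.7, -40.6, 75.6]
ft_force: [0.4, 0.7, -1.4]
finger_gap: 30.3
grip_force: 59.8
```

```bash
python3 - <<'E'
from h import *
s=log(); v,e=fit(); print(v.round(1),e.round(2))
Rt=toolR(0,15,1); r=(Rt*R.from_euler("xyz",s["tcp_rot"],degrees=True).inv()).as_rotvec(); print("rot to go",r.round(3),np.degrees(np.linalg.norm(r)))
E
```

```text
t 9.2 q [-54.6  -7.  113.2  47.8  81.2 -41.3] p [ 522.9 -186.5  222.3] r [153.7 -40.6  75.6] F [ 0.4  0.7 -1.4] gap 30.3 grip 59.8
[ -0.  318.1 369.1 553.4  61.6 364.8  51.2] 0.12
rot to go [ 0.572 -0.322 -0.881] 62.934109120065955
```

Request:
arm_command([
  [[-0.014,-0.031,-0.008,0.0715,-0.04,-0.11,-1],[-0.014,-0.031,-0.008,0.0715,-0.04,-0.11,-1],[-0.014,-0.031,-0.008,0.0715,-0.04,-0.11,-1],[-0.014,-0.031,-0.008,0.0715,-0.04,-0.11,-1],[-0.014,-0.031,-0.008,0.0715,-0.04,-0.11,-1],[-0.014,-0.031,-0.01,0.0715,-0.04,-0.11,-1],[-0.014,-0.031,-0.01,0.0715,-0.04,-0.11,-1],[-0.014,-0.031,-0.01,0.0715,-0.04,-0.11,-1],[0,0,0,0,0,0,-1],[0,0,0,0,0,0,-1]],
])

```text
time: 10.45
tool_pos: [413.2, -432.6, 155.0]
tcp_rot: [178.6, -74.9, 1.7]
ft_force: [-1.0, 0.1, -1.4]
finger_gap: 30.1
grip_force: 59.9
```

```bash
python3 - <<'E'
from h import *
s=log()
Rt=toolR(0,15,1); r=(Rt*R.from_euler("xyz",s["tcp_rot"],degrees=True).inv()).as_rotvec(); print("rot to go",r.round(3))
C=s["tool_pos"]-12.4*R.from_euler("xyz",s["tcp_rot"],degrees=True).as_matrix()[:,2]; print("grip pt",C)
ims={n:viewer.snapshot(n) for n in("side","top")}
c=np.zeros((600,800,3),np.uint8)
c[:,:400]=cv2.resize(ims["side"][85:205,240:320],(400,600),interpolation=cv2.INTER_CUBIC)
c[:560,400:]=cv2.resize(ims["top"][180:264,375:435],(400,560),interpolation=cv2.INTER_CUBIC)
for n,o,k,ox in(("side",(240,85),5,0),("top",(375,180),6.667,400)):
    for dz in(-46,24):
        u=((proj(n,C+[0,0,dz])-o)*k); cv2.circle(c,(int(u[0])+ox,int(u[1])),3,(255,0,255),-1)
cv2.imwrite("pics/c4.png",c[...,::-1])
for n in ims: cv2.imwrite(f"pics/{n}1.png",ims[n][...,::-1])
E
```

```text
t 10.45 q [-88.7  12.4 121.5  79.7  78.8 -43.2] p [ 413.2 -432.6  155. ] r [178.6 -74.9   1.7] F [-1.   0.1 -1.4] gap 30.1 grip 59.9
rot to go [ 0.006 -0.002 -0.005]
grip pt [ 401.18777151 -432.60839521  158.21267087]
```

View pics/c4.png

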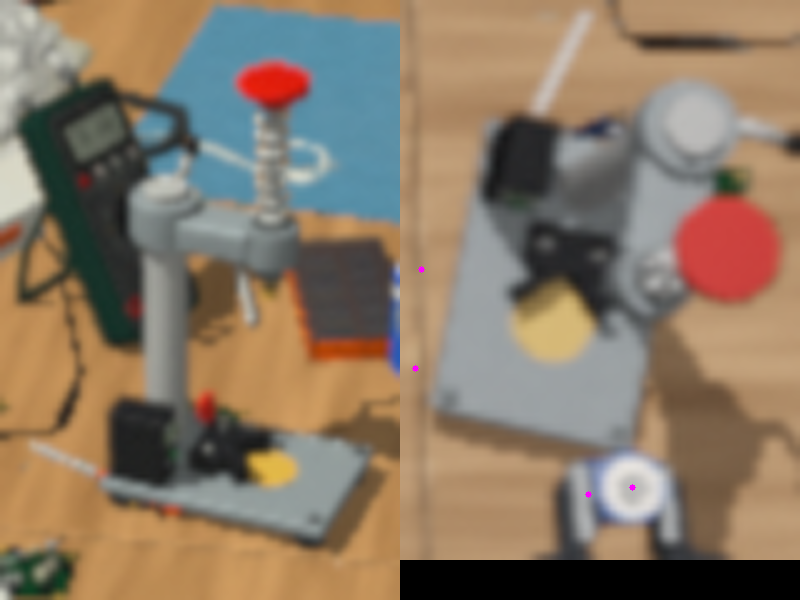

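The cell is held upright with the button up. In the top view the white button at (632,487) in the crop coincides with my predicted top-centre dot. Next I'll lower the cell in front of the stand and measure its foot height in the side view.

Request:
arm_command([
  [[0,0,-0.02,0.006,-0.002,-0.005,-1],[0,0,-0.02,0,0,0,-1],[0,0,-0.02,0,0,0,-1],[0,0,-0.01,0,0,0,-1],[0,0,0,0,0,0,-1],[0,0,0,0,0,0,-1]],
])

```text
time: 11.3
tool_pos: [412.8, -434.0, 86.2]
tcp_rot: [179.7, -75.0, 0.2]
ft_force: [0.4, -0.3, -1.4]
finger_gap: 30.0
grip_force: 59.9
```

```bash
python3 - <<'E'
from h import *
s=log()
Rt=toolR(0,15,1); Rn=R.from_euler("xyz",s["tcp_rot"],degrees=True); print("rot to go",(Rt*Rn.inv()).as_rotvec().round(3))
C=s["tool_pos"]-12.4*Rn.as_matrix()[:,2]; print("grip pt",C)
ims={n:viewer.snapshot(n) for n in("side","top")}
c=np.zeros((600,800,3),np.uint8)
c[:,:400]=cv2.resize(ims["side"][105:225,270:350],(400,600),interpolation=cv2.INTER_CUBIC)
c[:560,400:]=cv2.resize(ims["top"][190:274,375:435],(400,560),interpolation=cv2.INTER_CUBIC)
for n,o,k,ox in(("side",(270,105),5,0),("top",(375,190),6.667,400)):
    for dz in(-46,24):
        u=((proj(n,C+[0,0,dz])-o)*k); print(n,dz,proj(n,C+[0,0,dz]).round(1)); cv2.circle(c,(int(u[0])+ox,int(u[1])),3,(255,0,255),-1)
for x in blobs(ims["side"],(100,90,50),(135,255,255),(295,100,350,215),4): print(x)
cv2.imwrite("pics/c5.png",c[...,::-1])
E
```

```text
t 11.3 q [-88.8  23.4 119.1  81.8  77.4 -51.5] p [ 412.8 -434.    86.2] r [179.7 -75.    0.2] F [ 0.4 -0.3 -1.4] gap 30.0 grip 59.9
rot to go [0.002 0.001 0.002]
grip pt [ 400.78243989 -434.01732529   89.35531218]
side -46 [322. 177.]
side 24 [323.2 158.2]
top -46 [397.9 255.2]
top 24 [403.8 254.2]
(array([321.4, 173.8]), 50.0, ((321.5, 173.0), (9.0, 8.0), 0.0))
(array([322.6, 161.1]), 6.5, ((323.5, 161.0), (2.0, 9.0), 90.0))
```

View pics/c5.png

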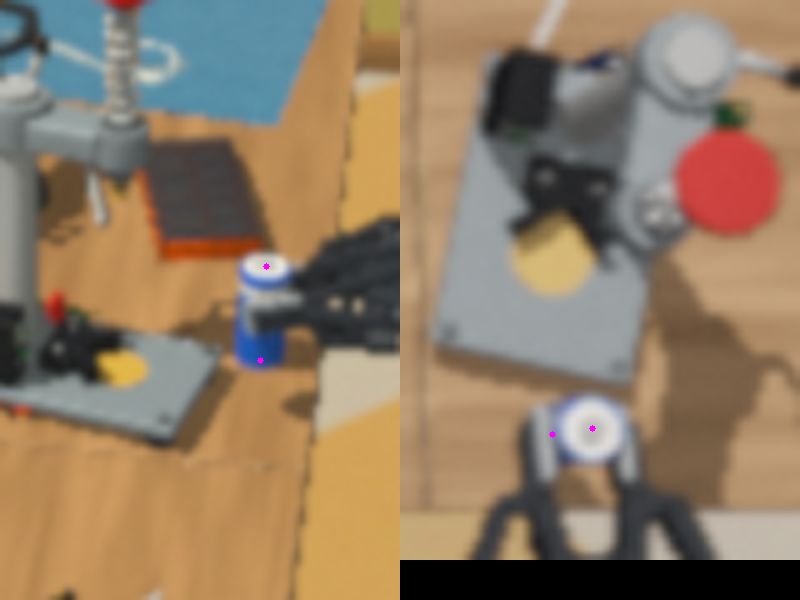

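The side crop shows the cell foot at about (260,367) and the button at (265,266), both matching the prediction within about 1 px. So the cell is vertical with its foot at z ≈ 43–45. I'll lower it to about 30 and move in over the plate, stopping short of the V.

Request:
arm_command([
  [[0,0,-0.006,0,0,0,-1],[0,0,-0.006,0,0,0,-1],[0.015,-0.001,0,0,0,0,-1],[0.02,-0.002,0,0,0,0,-1],[0.02,-0.002,0,0,0,0,-1],[0.02,-0.001,0,0,0,0,-1],[0.012,-0.001,0,0,0,0,-1],[0,0,0,0,0,0,-1],[0,0,0,0,0,0,-1]],
])

```text
time: 12.52
tool_pos: [499.4, -440.5, 73.1]
tcp_rot: [-180.0, -75.0, -0.2]
ft_force: [-0.3, 0.2, -1.6]
finger_gap: 30.2
grip_force: 59.9
```

Request:
arm_command([
  [[0,0,-0.003,0,0,0,-1],[0,0,-0.002,0,0,0,-1],[0,0,0,0,0,0,-1],[0,0,0,0,0,0,-1]],
])

```text
time: 13.02
tool_pos: [499.4, -440.8, 68.3]
tcp_rot: [180.0, -75.0, -0.1]
ft_force: [-0.1, -0.2, -2.7]
finger_gap: 29.8
grip_force: 59.9
```

```bash
cat >> h.py <<'E'
def grip():
    s=log(); Rn=R.from_euler("xyz",s["tcp_rot"],degrees=True)
    print("rot to go",(toolR(0,15,1)*Rn.inv()).as_rotvec().round(3),"grip pt",(s["tool_pos"]-12.4*Rn.as_matrix()[:,2]).round(1))
E
python3 -c "
from h import *
grip()"
```

```text
t 13.03 q [-77.9  28.7 114.3  90.6  70.7 -51.5] p [ 499.4 -440.8   68.3] r [ 1.8e+02 -7.5e+01 -1.0e-01] F [-0.1 -0.2 -2.7] gap 29.8 grip 59.9
rot to go [0.    0.001 0.003] grip pt [ 487.5 -440.8   71.5]
```

Request:
arm_command([
  [[0.003,-0.0005,0,0,0,0,-1],[0.002,-0.0005,0,0,0,0,-1],[0.001,0,0,0,0,0,-1],[0,0,0,0,0,0,-1],[0,0,0,0,0,0,-1]],
])

```text
time: 13.65
tool_pos: [505.6, -441.6, 68.3]
tcp_rot: [180.0, -75.0, -0.1]
ft_force: [-0.2, 1.1, -2.6]
finger_gap: 30.3
grip_force: 59.9
```

Request:
arm_command([
  [[0.001,-0.0002,0,0,0,0,-1],[0,0,0,0,0,0,-1],[0,0,0,0,0,0,-1]],
])

```text
time: 14.02
tool_pos: [506.5, -442.0, 68.3]
tcp_rot: [179.9, -75.0, -0.1]
ft_force: [-0.6, 0.1, -2.4]
finger_gap: 30.1
grip_force: 59.9
```

Request:
arm_command([
  [[0.001,-0.0002,0,0,0,0,-1],[0,0,0,0,0,0,-1],[0,0,0,0,0,0,-1]],
])

```text
time: 14.4
tool_pos: [507.4, -442.4, 68.3]
tcp_rot: [179.9, -75.0, -0.1]
ft_force: [-5.2, -0.4, -1.8]
finger_gap: 30.2
grip_force: 60.3
```

Request:
arm_command([
  [[-0.0005,0,-0.002,0,0,0,-1],[0,0,-0.001,0,0,0,-1],[0,0,0,0,0,0,-1],[0,0,0,0,0,0,-1]],
])

```text
time: 14.9
tool_pos: [507.1, -442.5, 65.4]
tcp_rot: [179.8, -75.0, -0.0]
ft_force: [-2.2, -3.4, 0.3]
finger_gap: 29.9
grip_force: 60.1
```

Request:
arm_command([
  [[0,0,-0.001,0,0,0,-1],[0,0,0,0,0,0,-1],[0,0,0,0,0,0,-1]],
])

```text
time: 15.28
tool_pos: [507.0, -442.3, 64.4]
tcp_rot: [179.9, -75.0, -0.1]
ft_force: [-3.3, -3.4, 0.2]
finger_gap: 29.9
grip_force: 60.1
```

Request:
arm_command([
  [[0,0,-0.001,0,0,0,-1],[0,0,0,0,0,0,-1],[0,0,0,0,0,0,-1]],
])

```text
time: 15.65
tool_pos: [507.0, -442.2, 63.3]
tcp_rot: [179.9, -75.0, -0.1]
ft_force: [-4.2, -4.0, 1.3]
finger_gap: 30.4
grip_force: 60.1
```

Request:
arm_command([
  [[0,-0.0005,-0.001,0,0,0,-1],[0,0,0,0,0,0,-1],[0,0,0,0,0,0,-1]],
])

```text
time: 16.02
tool_pos: [507.1, -442.4, 62.1]
tcp_rot: [-180.0, -75.0, -0.1]
ft_force: [-2.9, -1.5, 0.7]
finger_gap: 30.2
grip_force: 60.1
```

Request:
arm_command([
  [[0,0,-0.001,0,0,0,-1],[0,0,0,0,0,0,-1],[0,0,0,0,0,0,-1]],
])

```text
time: 16.4
tool_pos: [507.2, -442.4, 62.1]
tcp_rot: [179.9, -75.1, -0.0]
ft_force: [-6.1, 0.5, 6.1]
finger_gap: 30.3
grip_force: 60.5
```

Request:
arm_command([
  [[0,0,0.0005,0,0,0,-0.2],[0,0,0,0,0,0,-0.1],[0,0,0,0,0,0,0.1],[0,0,0,0,0,0,0.2],[0,0,0,0,0,0,0.2],[0,0,0,0,0,0,0.2]],
], force=20)

```text
time: 17.15
tool_pos: [507.1, -442.6, 61.8]
tcp_rot: [180.0, -75.0, -0.1]
ft_force: [0.4, 0.8, -0.3]
finger_gap: 51.2
grip_force: 0.0
```

Request:
arm_command([
  [[-0.005,0,0,0,0,0,0.2],[-0.01,0,0,0,0,0,0.2],[-0.02,0,0,0,0,0,0.2],[-0.02,0,0,0,0,0,0.2],[-0.02,0,0.0,0,0,0,0.2],[-0.02,0,0.01,0,0,0,0.2],[0,0,0.02,0,0,0,-1],[0,0,0,0,0,0,-1],[0,0,0,0,0,0,-1]],
])

```text
time: 18.27
tool_pos: [411.9, -442.4, 91.3]
tcp_rot: [179.9, -75.0, -0.1]
ft_force: [-0.2, -0.1, -0.1]
finger_gap: -0.2
grip_force: 0.0
```

```bash
python3 - <<'E'
from h import *
s=log()
ims={n:viewer.snapshot(n) for n in("side","top")}
c=np.zeros((600,800,3),np.uint8)
c[:,:400]=cv2.resize(ims["side"][95:215,240:320],(400,600),interpolation=cv2.INTER_CUBIC)
c[:560,400:]=cv2.resize(ims["top"][180:264,375:435],(400,560),interpolation=cv2.INTER_CUBIC)
for n,o,k,ox in(("side",(240,95),5,0),("top",(375,180),6.667,400)):
    for z in(22,92):
        u=proj(n,(496,-442.5,z)); print(n,z,u.round(1)); u=(u-o)*k; cv2.circle(c,(int(u[0])+ox,int(u[1])),2,(255,0,255),-1)
for b in blobs(ims["side"],(100,90,50),(135,255,255),(270,135,312,200),4): print(b)
cv2.imwrite("pics/c6.png",c[...,::-1])
E
```

```text
t 18.27 q [-88.9  23.3 118.2  81.5  77.6 -50.4] p [ 411.9 -442.4   91.3] r [ 1.799e+02 -7.500e+01 -1.000e-01] F [-0.2 -0.1 -0.1] gap -0.2 grip 0.0
side 22 [292.9 178.5]
side 92 [293.3 160.2]
top 22 [397.8 227.6]
top 92 [403.5 225.3]
(array([292. , 173.6]), 102.5, ((292.0, 174.0), (12.0, 10.0), 90.0))
```

View pics/c6.png

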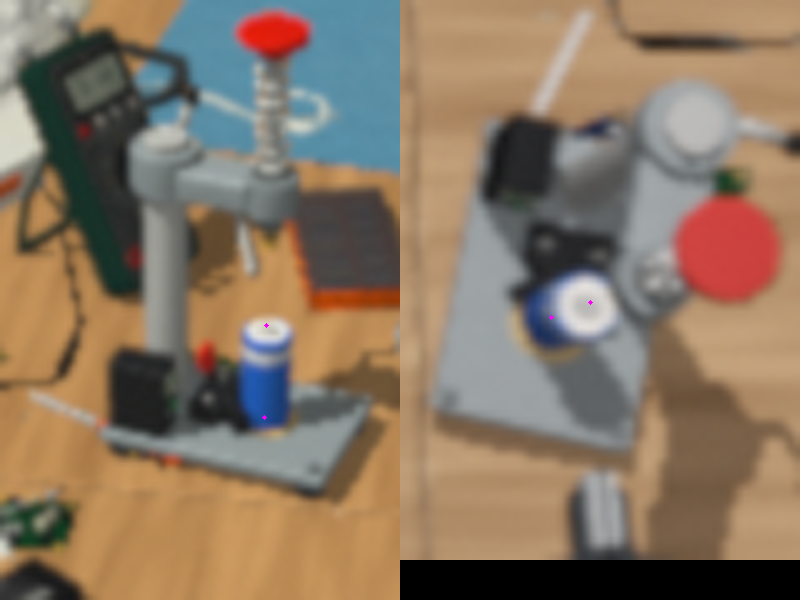

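The cell stands upright in the V: foot at about (265,425) and button at (267,325) in the side crop, button at (588,302) in the top crop. All are within about 1–2 mm of the seat prediction. I'll nudge it gently back with the shut fingertips low down to make sure it sits fully home.

Request:
arm_command([
  [[0,0,-0.025,0,0,0,-1],[0,0,-0.023,0,0,0,-1],[0.02,0,0,0,0,0,-1],[0.02,0,0,0,0,0,-1],[0.015,0,0,0,0,0,-1],[0.009,0,0,0,0,0,-1],[0,0,0,0,0,0,-1],[0,0,0,0,0,0,-1]],
])

```text
time: 19.38
tool_pos: [475.8, -442.6, 43.7]
tcp_rot: [179.9, -75.0, -0.1]
ft_force: [0.1, -0.3, 1.0]
finger_gap: 0.1
grip_force: 0.0
```

Request:
arm_command([
  [[0.001,0,0,0,0,0,-1],[0.001,0,0,0,0,0,-1],[0,0,0,0,0,0,-1],[0,0,0,0,0,0,-1]],
])

```text
time: 19.88
tool_pos: [478.0, -442.8, 43.8]
tcp_rot: [179.9, -75.0, -0.1]
ft_force: [-0.1, -0.2, 0.3]
finger_gap: -0.2
grip_force: 0.3
```

Request:
arm_command([
  [[0.001,0,0,0,0,0,-1],[0,0,0,0,0,0,-1],[0,0,0,0,0,0,-1]],
])

```text
time: 20.25
tool_pos: [478.9, -443.2, 44.1]
tcp_rot: [179.8, -75.1, -0.0]
ft_force: [-4.4, -1.7, 2.5]
finger_gap: 0.4
grip_force: 2.6
```

```bash
python3 - <<'E'
from h import *
s=log(); v,e=fit(); print(e); q=s["joint_pos"]
Rn=R.from_euler("xyz",s["tcp_rot"],degrees=True); Rt=R.from_euler("xyz",[180,0,0],degrees=True)
rv=(Rt*Rn.inv()).as_rotvec(); print(rv)
p=s["tool_pos"].copy()
p+=[-70,0,0]
for k in range(3): p+=[0,0,35]; q,e=ik(v,p,Rn,q)
print(p,q.round(1),e)
for k in range(1,11):
    p+=[0,6,20]; q2,e=ik(v,p,R.from_rotvec(rv*k/10)*Rn,q); print(p.round(0),q2.round(0),round(e,4),np.abs(q2-q).max().round(1)); q=q2
for P in ((496,-442,330),(496,-442,235)):
    q,e=ik(v,np.array(P),Rt,q); print(P,q.round(0),round(e,4))
E
```

```text
t 20.25 q [-80.4  32.2 113.6  89.4  72.2 -54.5] p [ 478.9 -443.2   44.1] r [179.8 -75.1  -0. ] F [-4.4 -1.7  2.5] gap 0.4 grip 2.6
0.09618850948300002
[0.00291764 1.30989663 0.00237583]
[ 408.92164468 -443.17641702  149.11924983] [-89.3  14.4 120.2  79.8  78.9 -43.5] 4.218333098236719e-11
[ 409. -437.  169.] [-87.   5. 122.  73.  75. -34.] 0.0 10.0
[ 409. -431.  189.] [-84.  -3. 122.  65.  72. -23.] 0.0 10.9
[ 409. -425.  209.] [-81.  -9. 120.  56.  71. -11.] 0.0 11.2
[ 409. -419.  229.] [-77. -13. 116.  47.  71.  -1.] 0.0 10.8
[ 409. -413.  249.] [-72. -14. 112.  37.  73.   9.] 0.0 10.1
[ 409. -407.  269.] [-67. -14. 107.  28.  76.  19.] 0.0 9.0
[ 409. -401.  289.] [-62. -12. 101.  20.  80.  26.] 0.0 8.3
[ 409. -395.  309.] [-57.  -8.  94.  13.  86.  33.] 0.0 7.5
[ 409. -389.  329.] [-53.  -4.  88.   6.  92.  38.] 0.0 6.8
[ 409. -383.  349.] [-48.   0.  81.   0.  99.  42.] 0.0 7.0
(496, -442, 330) [-46.  17.  65.  -0.  99.  44.] 0.0
(496, -442, 235) [-46.  17.  74.   0.  89.  44.] 0.0
```

Request:
arm_command([
  [[-0.01,0,0,0,0,0,-1],[-0.02,0,0,0,0,0,-1],[-0.02,0,0,0,0,0,-1],[-0.02,0,0,0,0,0,-1],[0,0,0.035,0,0,0,-1],[0,0,0.035,0,0,0,-1],[0,0,0.035,0,0,0,-1],[0,0,0,0,0,0,-1]],
])

```text
time: 21.25
tool_pos: [408.9, -443.6, 151.3]
tcp_rot: [178.9, -75.0, 1.0]
ft_force: [0.0, -0.6, 0.2]
finger_gap: 0.0
grip_force: 0.0
```

Request:
arm_command([
  [[0,0.006,0.02,0,0.131,0,-1],[0,0.006,0.02,0,0.131,0,-1],[0,0.006,0.02,0,0.131,0,-1],[0,0.006,0.02,0,0.131,0,-1],[0,0.006,0.02,0,0.131,0,-1],[0,0.006,0.02,0,0.131,0,-1],[0,0.006,0.02,0,0.131,0,-1],[0,0.006,0.02,0,0.131,0,-1],[0,0.006,0.02,0,0.131,0,-1],[0,0.006,0.02,0,0.131,0,-1]],
])

```text
time: 22.5
tool_pos: [408.5, -382.5, 348.5]
tcp_rot: [179.9, 0.4, -0.0]
ft_force: [-0.1, 0.1, 0.3]
finger_gap: -0.0
grip_force: 0.0
```

```bash
python3 - <<'E'
from h import *
s=log()
print((R.from_euler("xyz",[180,0,0],degrees=True)*R.from_euler("xyz",s["tcp_rot"],degrees=True).inv()).as_rotvec().round(3))
ims={n:viewer.snapshot(n) for n in("side","top")}
for n,b in(("side",(270,85,320,120)),("top",(405,195,445,235))):
    for x in blobs(ims[n],*RED,b): print(n,x[0],x[1])
for b in blobs(ims["side"],(100,90,50),(135,255,255),(270,135,312,200),4): print(b)
for b in blobs(ims["top"],(0,0,190),(179,60,255),(395,215,415,240),4): print("white",b[0],onz("top",*b[0],92))
E
```

```text
t 22.5 q [-48.1   0.4  80.6  -0.4  99.2  41.8] p [ 408.5 -382.5  348.5] r [179.9   0.4  -0. ] F [-0.1  0.1  0.3] gap -0.0 grip 0.0
[ 0.002 -0.007  0.   ]
side [294.3 101.6] 62.5
top [422.2 214.4] 80.0
(array([292. , 173.6]), 102.5, ((292.0, 174.0), (12.0, 10.0), 90.0))
white [402.3 225.5] [ 495.38659431 -438.4007429    92.        ]
```

Request:
arm_command([
  [[0.03,-0.02,-0.005,0.002,-0.007,0,-1],[0.03,-0.02,-0.005,0,0,0,-1],[0.0275,-0.02,-0.005,0,0,0,-1],[0,0,-0.01,0,0,0,-1],[0,0,-0.01,0,0,0,-1],[0,0,-0.01,0,0,0,-1],[0,0,0,0,0,0,-1],[0,0,0,0,0,0,-1]],
])

```text
time: 23.6
tool_pos: [496.4, -442.5, 304.7]
tcp_rot: [179.9, -0.4, -0.0]
ft_force: [0.6, 0.2, 1.0]
finger_gap: -0.1
grip_force: 0.0
```

Request:
arm_command([
  [[0,0,-0.002,0,0,0,-1],[0,0,-0.002,0,0,0,-1],[0,0,0,0,0,0,-1],[0,0,0,0,0,0,-1]],
])

```text
time: 24.1
tool_pos: [496.6, -442.6, 299.8]
tcp_rot: [180.0, -0.4, -0.0]
ft_force: [-0.5, 0.2, 0.3]
finger_gap: -0.3
grip_force: 0.0
```

Request:
arm_command([
  [[0,0,-0.001,0,0,0,-1],[0,0,0,0,0,0,-1],[0,0,0,0,0,0,-1]],
])

```text
time: 24.48
tool_pos: [496.6, -442.6, 299.0]
tcp_rot: [179.9, -0.4, -0.0]
ft_force: [0.1, -0.1, 2.1]
finger_gap: -0.1
grip_force: 0.8
```

Request:
arm_command([
  [[0,0,-0.006,0,0.003,0,-1],[0,0,-0.007,0,0.003,0,-1],[0,0,-0.007,0,0,0,-1],[0,0,-0.007,0,0,0,-1],[0,0,-0.007,0,0,0,-1],[0,0,-0.007,0,0,0,-1],[0,0,-0.007,0,0,0,-1],[0,0,-0.006,0,0,0,-1],[0,0,0,0,0,0,-1],[0,0,0,0,0,0,-1]],
])

```text
time: 25.72
tool_pos: [496.7, -442.7, 245.0]
tcp_rot: [179.9, -0.1, -0.0]
ft_force: [0.0, -0.2, 6.4]
finger_gap: -0.0
grip_force: 2.8
```

Request:
arm_command([
  [[0,0,-0.002,0,0,0,-1],[0,0,-0.002,0,0,0,-1],[0,0,-0.001,0,0,0,-1],[0,0,0,0,0,0,-1],[0,0,0,0,0,0,-1]],
])

```text
time: 26.35
tool_pos: [496.7, -442.7, 240.8]
tcp_rot: [179.9, -0.1, -0.0]
ft_force: [-0.1, 1.1, 8.2]
finger_gap: 0.3
grip_force: 4.3
```

Request:
arm_command([
  [[0,0,-0.002,0,0,0,-1],[0,0,-0.002,0,0,0,-1],[0,0,-0.0015,0,0,0,-1],[0,0,0,0,0,0,-1],[0,0,0,0,0,0,-1],[0,0,0,0,0,0,-1]],
])

```text
time: 27.1
tool_pos: [496.7, -442.8, 236.5]
tcp_rot: [179.9, -0.1, -0.0]
ft_force: [-3.2, 3.6, 13.5]
finger_gap: -0.2
grip_force: 7.0
```

```bash
python3 - <<'E'
from h import *
for _ in range(3): log(); im=viewer.snapshot("side")
t=viewer.snapshot("top")
c=np.zeros((600,800,3),np.uint8)
c[:,:400]=cv2.resize(im[95:215,240:320],(400,600),interpolation=cv2.INTER_CUBIC)
c[:,400:]=cv2.resize(im[140:185,275:305],(400,600),interpolation=cv2.INTER_CUBIC)
cv2.imwrite("pics/c7.png",c[...,::-1])
E
```

```text
t 27.1 q [-46.1  17.3  73.5  -0.   89.1  43.9] p [ 496.7 -442.8  236.5] r [ 1.799e+02 -1.000e-01 -0.000e+00] F [-3.2  3.6 13.5] gap -0.2 grip 7.0
t 27.15 q [-46.1  17.3  73.5  -0.   89.1  43.9] p [ 496.7 -442.8  236.5] r [ 1.799e+02 -1.000e-01 -0.000e+00] F [-2.5  3.1 13.9] gap 0.4 grip 7.0
t 27.2 q [-46.1  17.3  73.5  -0.   89.1  43.9] p [ 496.7 -442.8  236.5] r [ 1.799e+02 -1.000e-01 -0.000e+00] F [-3.4  3.3 14.7] gap -0.1 grip 7.0
```

View pics/c7.png

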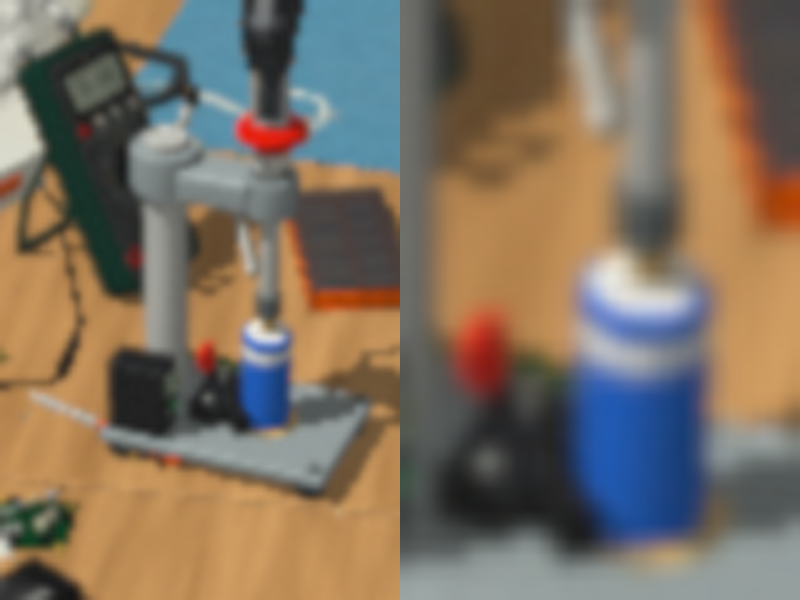

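The pin is on the cell's button, which stands upright in the V. By height and by force it has gone in about 4.5 mm, so it needs about 1.5 mm more.

Request:
arm_command([
  [[0,0,-0.001,0,0,0,-1],[0,0,-0.0007,0,0,0,-1],[0,0,0,0,0,0,-1],[0,0,0,0,0,0,-1],[0,0,0,0,0,0,-1],[0,0,0,0,0,0,-1]],
])

```text
time: 28.05
tool_pos: [496.7, -442.8, 235.1]
tcp_rot: [179.9, -0.1, -0.0]
ft_force: [-3.8, 3.3, 14.8]
finger_gap: 0.2
grip_force: 7.8
```

```bash
python3 -c "
from h import *
from bench import job
log(); print(job.hand_in())"
```

```text
t 28.05 q [-46.1  17.3  73.6  -0.   88.9  43.9] p [ 496.7 -442.8  235.1] r [ 1.799e+02 -1.000e-01 -0.000e+00] F [-3.8  3.3 14.8] gap 0.2 grip 7.8
the job is handed in; nothing more can be done
None
```

The blue cell stands upright, button up, back in the V under the pin, and I handed the job in at 28 s while holding the knob down with the pin about 5.9 mm into its barrel (from tool height); the green cells were not touched.

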